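# Reload the packet stapler

### The arm

A 6-joint arm with a two-finger parallel gripper is mounted at the origin on a cart in front of the work surface, level with it; the furniture and walls round the work are solid. World frame = base frame: x ahead of the robot, y to its left, z up, the work surface at z = 0. Lengths are in m, angles in rad, forces in N, time in s.
With the tool pointing down it reaches from about 0.3 to 0.775 m from the base axis. Payload 14.6 kg.
Tool frame: the origin (TCP) lies at the very end of the fingers, on their centre line; the grasp point (between the pads) lies arm.hold_point_z behind it (arm.hold_point_z is the distance from the TCP to the grasp point, in m); z points along the fingers, y is the direction in which the jaws open and shut (so a half turn about z gives the same grasp; the last joint's range is limited). The gripper opens to 94 mm and grips with 3 to 60 N. Pads are 16 mm wide; open, the fingers measure 119 mm over their backs; the gripper's body (75 mm by 177 mm) begins 78 mm behind the grasp point.
Start: joints at [-1.256, 0.3, 1.521, -0, 1.321, -0.067], TCP at [0.205, -0.51, 0.205] pointing down, gripper open.
Joint ranges: [-3.03, 3.03], [-0.79, 2.21], [0.23, 2.52], [-1.04, 4.18], [0, 3.07], [-2.55, 2.55]. Speed limits (rad/s): [2.22, 2.22, 2.57, 3.14, 3.14, 3.14].

### API

Orientations are given as a rotation vector (axis times angle).
In Python, from rig import arm gives the robot as it stands.
- The arm moves only by the shell command python3 -m crank 'ROWS' [OPENING] [FORCE]. ROWS is JSON, a list of rows, each a list of 2 entries, a list of its own where there are three numbers: the shift along the tool's x, y, z in mm, then the turn about the tool's z in rad. In form: [[[dx, dy, dz], spin], ...]. A call has exactly 8 rows; each row shifts and turns the pose as measured when the row begins, along the tool's axes as they then stand; what a row does not reach is not made up. A row lasts 1/10 s, in which the tool goes at most 50 mm and 8.59 degrees, less where a joint would pass 70% of its speed; a pose out of reach is approached as far as the arm can. A call with a gripper value outside its range is refused whole. OPENING is the opening in per cent of the stroke, from 0 (shut) to 100 (fully open), set as the call begins (- or left out, the last holds). The fingers move at their own pace and stop on an object; FORCE is the grip in N (left out, the last holds). Time passes only in rows, so rows that do not move let the fingers close, or fill a call up. It gives the time, the measured TCP pose, the force and the opening at its end, in the units of the state.
- arm.sense(): the state, without advancing time (a new reading comes with each control period).
- arm.get_image(name): name is "side" or "top"; returns a dict with "img" (420x560x3 uint8, red, green, blue), "fx", "fy", "cx", "cy" (pixels), "T" (4x4, takes a point from camera to world coordinates). Camera axes: x right, y up, looking along -z (the intrinsics and any distortion apply to the point x, -y, -z); pixel columns grow to the right and rows downward; lengths in m; the calibration is good to about 2 mm. A picture is of the moment at which its call begins. There is no depth.
- arm.hand_in(): hands the job in, once; it reports no verdict.
The state is a dict: "time": time; "joints": joint angles; "qvel": joint speeds; "effort": joint torques, N m; "position": TCP position; "eef_rot": TCP orientation; "wrist_force": force on the tool from outside, world axes, zero at the start; "wrist_torque": the same for the moment, N m; "finger_gap": opening from 0.0 (shut) to 1.0 (fully open).
Only numpy, scipy, OpenCV 4.12 (cv2) and the standard library are available. Lean on these libraries where they do the work, as an engineer would, in place of code of your own. Each camera call takes 0.05 s, during which the arm holds its last target. There are 200 camera calls.

### The job

Reload the bench stapler that closes the job packets: take the loose stick of staples, lay it crown up into the channel of the pulled-out magazine rail by pressing it back against the sprung red pusher until its other end drops in behind the front lip, and let go so that it lies flat in the channel. Then push the rail fully home into the stapler until it snaps shut. Be gentle throughout - do not crush the stick against the magazine, do not ram the rail - and leave the other things on the bench alone.

Things in the scene. Friction and masses are not known exactly. Their poses are not given: they have to be found in the camera images.
- strip_center (a point): the stick of staples: a steel bar 70 long (its x), 13 wide (its y), 20 tall (z), 60 g, ribbed across; both ends are alike. This point is its centre, 10 above its underside; it starts crown up (z up) on the bench. Its crown may be pressed on; held only by the pusher's squeeze it can stay a little proud of the channel floor until pressed flat.
- stapler: The stapler, fixed to the bench; origin on the bench below the middle of its loading face. x points into the machine (the rail comes out along -x), z up. Grey housing 185 long, 70 wide, 93 tall; a lever on top, up to 132 high, starts 30 behind the face. The rail and pusher are parts of it. In the face a mouth 38 wide, its roof 60.5 above the bench, takes the rail and the loaded stick.
- rail (a joint): How far (m) the magazine rail is drawn out: 0 home, out-stop 0.162; it starts short of the stop. It slides with about 1.5 N of drag, so pressing the stick back against the pusher also draws the rail out to its stop. In the last 13 mm of closing a snap catch must be pushed over (about 15 N in all); it then pulls the rail home over the last 3 mm. The steel channel is its outer part, open on top.
- follower (a joint): The red sprung pusher in the channel, 12.5 wide, top 18 above the channel floor (10 above the lip): 0 = forward, its face 45 from the lip; grows (m) as it is pressed outward, away from the stapler. The stick drops behind the lip at 0.025; hard stop 0.0275. Spring 2.6 N at 0, 8.7 N at the stop. The stick can press it back while still lying level on the lip.
- lip_home (a point): Where the rail's front lip is when home (fixed in the stapler, on its middle line, same axes): channel floor height at the lip's inner face, 104 inside the loading face. The lip now stands 'rail' further out along -x: 3 thick, 8 tall, the channel on its outer side. But the guides are worn: the whole rail may sit up to 3.5 to either side of this line. It is not measured; feel for it.
- cap_home (a point): Where the middle of the outer face of the rail's black end cap will be when home (fixed, on the middle line): 8 before the loading face, 50 above the bench; now 'rail' further out along -x. The place to push: an upright face 44 wide, 30 tall. Between cap and lip the channel is 15 wide (stick 13), floor 38 above the bench, walls 5 tall, then flaring out at 45 degrees to 9 tall.
- slip_pad: pad of job slips, 106x76x13, bystander; origin at the centre of its underside
- masking_tape: roll of tan tape, 92 across and 19 high, bystander; origin at the centre of its underside
- loupe: small black loupe, 39x21x21, bystander; origin at the centre of its underside
- wax_block: small green wax block, 37x53x24, bystander; origin at the centre of its underside

How it is judged:
By the outcome, as a careful person would: the job done as asked, in the order asked, and still so for the second after the job is handed in, with the robot touching nothing.
It also fails if it takes over 67 s, if anything falls off the work surface, if the arm or the gripper's body presses on something with over 40 N, if the wrist force passes 120 N, or if a joint passes its speed limit or range.

## Working session

There is one attempt and no reset: what is moved stays moved. The work goes in short steps, Python scripts to look and compute and a shell command to move; the robot and the scene stay as the last step left them, time stands still between calls to the robot, and variables do not carry over. Pictures are saved under pics/ and viewed, about 8 in all and at most 12, crops included, and the job is handed in when it is done.

```bash
mkdir -p pics; ls; python3 - <<'E'
from rig import arm
import cv2,numpy as np
s=arm.sense();print({k:np.round(v,3).tolist() for k,v in s.items()},arm.hold_point_z)
for n in("side","top"):
    d=arm.get_image(n);cv2.imwrite(f"pics/{n}0.png",d["img"][:,:,::-1]);print(n,{k:(np.round(v,4).tolist()) for k,v in d.items() if k!="img"})
E
```

```text
pics
{'time': 0.0, 'joints': [-1.256, 0.3, 1.522, 0.0, 1.321, -0.067], 'qvel': [-0.0, 0.0, 0.002, -0.0, 0.001, -0.001], 'effort': [0.0, -53.181, -35.274, 0.071, 0.024, -0.0], 'position': [0.205, -0.51, 0.205], 'eef_rot': [-3.083, -0.596, 0.0], 'wrist_force': [0.857, -0.215, 0.148], 'wrist_torque': [0.022, -0.027, 0.008], 'finger_gap': 1.002} 0.0188
side {'fx': 444.982, 'fy': 444.982, 'cx': 274.3774, 'cy': 211.5534, 'T': [[-0.9718, 0.1545, -0.1783, 0.3969], [-0.2355, -0.5891, 0.773, 0.6939], [0.0143, 0.7932, 0.6088, 0.6583], [0.0, 0.0, 0.0, 1.0]]}
top {'fx': 517.0639, 'fy': 517.0639, 'cx': 283.3427, 'cy': 219.3668, 'T': [[-0.1091, 0.9722, -0.2071, 0.3553], [-0.994, -0.1078, 0.0175, -0.0192], [-0.0053, 0.2078, 0.9782, 1.1116], [0.0, 0.0, 0.0, 1.0]]}
```

View pics/top0.png

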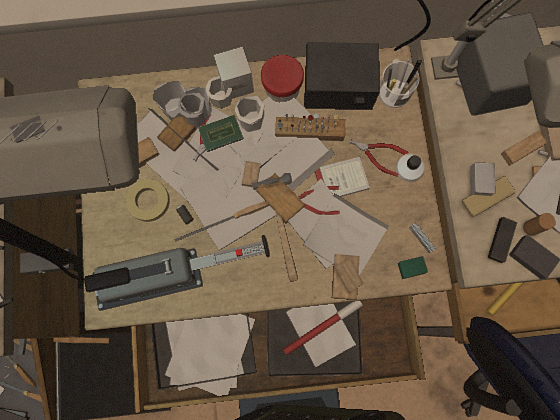

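View pics/side0.png

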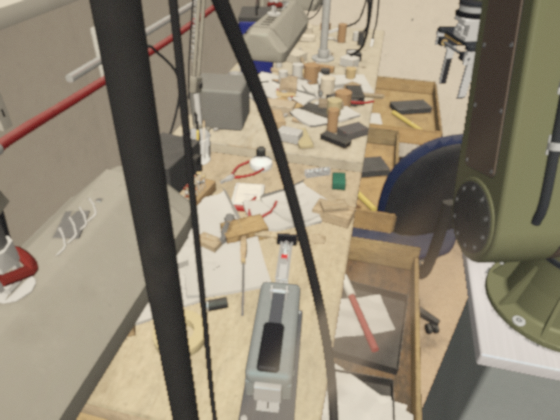

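The top view shows the stapler at about (140,278), with the rail running right to its cap at about (266,246). The strip is at about (421,237). Next I'll zoom in on those.

```bash
cat > h.py <<'E'
import numpy as np,cv2
from rig import arm
def ray(d,uv,z):
    u,v=uv;T=np.array(d["T"]);r=T[:3,:3]@np.array([(u-d["cx"])/d["fx"],-(v-d["cy"])/d["fy"],-1]);o=T[:3,3]
    return o+r*(z-o[2])/r[2]
def pix(d,p):
    T=np.array(d["T"]);q=T[:3,:3].T@(np.array(p)-T[:3,3]);return np.array([d["cx"]+d["fx"]*q[0]/-q[2],d["cy"]-d["fy"]*q[1]/-q[2]])
def crop(d,x0,y0,w,h,s,):
    return cv2.resize(d["img"][y0:y0+h,x0:x0+w,::-1],None,fx=s,fy=s,interpolation=cv2.INTER_CUBIC)
E
python3 - <<'E'
from h import *
d=arm.get_image("top")
a=crop(d,80,230,200,85,4);b=crop(d,395,215,50,50,5.1);c=np.zeros((600,800,3),np.uint8)
c[:340]=a;c[342:342+255,:255]=b
s=arm.get_image("side")
e=crop(s,240,220,80,60,4);c[342:582,260:580]=e
f=crop(s,295,155,54,50,4);c[342:542,582:798]=f
cv2.imwrite("pics/c1.png",c)
E
```

```text
(no output)
```

View pics/c1.png

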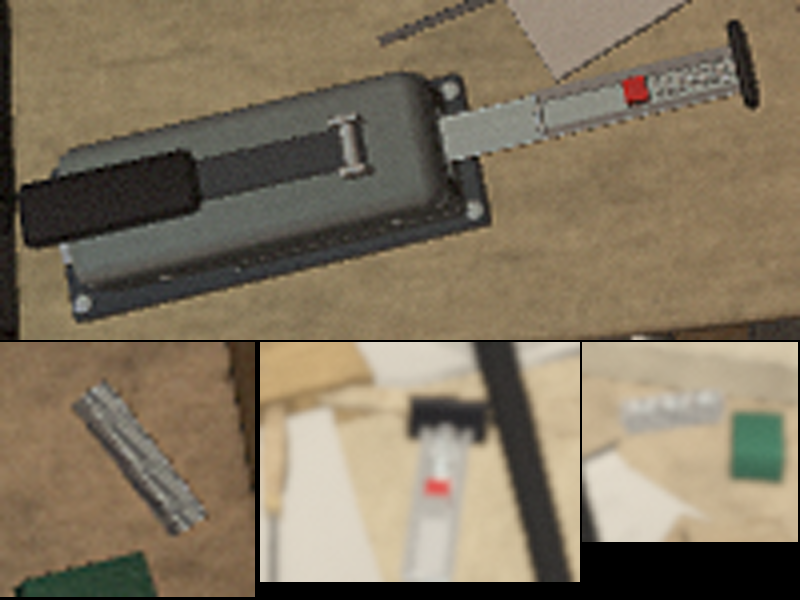

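The composite shows the lip at about (215,259) in full top-view pixels, the red pusher face at about (236,252) and the cap face at about (267,246). The strip runs from about (411,292-75) to (434,318). I'll measure these with masks.

```bash
python3 - <<'E'
from h import *
d=arm.get_image("top");s=arm.get_image("side")
def comp(d,x0,y0,x1,y1,f):
    h=cv2.cvtColor(d["img"],cv2.COLOR_RGB2HSV).astype(int)[y0:y1,x0:x1]
    m=f(h).astype(np.uint8);n,l,st,c=cv2.connectedComponentsWithStats(m)
    i=1+np.argmax(st[1:,4]);ys,xs=np.nonzero(l==i);P=np.stack([xs+x0,ys+y0],1).astype(np.float32)
    return P
def uni(d,P):return P.mean(0),len(P),cv2.minAreaRect(P)
P=comp(d,395,215,445,257,lambda h:(h[...,1]<60));c,n,r=uni(d,P);print("strip top",c,n,r,ray(d,c,.01).round(4))
vx,vy,_,_=cv2.fitLine(P,cv2.DIST_L2,0,.01,.01).ravel()
a=ray(d,c-20*np.array([vx,vy]),.01);b=ray(d,c+20*np.array([vx,vy]),.01);v=(b-a)[:2];print("dir deg",np.degrees(np.arctan2(v[1],v[0])))
P2=comp(s,298,160,332,185,lambda h:(h[...,1]<45));c2,n,r=uni(s,P2);print("strip side",c2,n,r,ray(s,c2,.01).round(4))
def red(h):return (h[...,1]>150)&((h[...,0]<6)|(h[...,0]>174))&(h[...,2]>90)
for nm,D,bx in(("top",d,(225,240,250,262)),("side",s,(275,245,295,265))):
    P=comp(D,*bx,red);c,n,r=uni(D,P);print("red",nm,c,n,r,ray(D,c,.052).round(4))
def g(x,y,z):return ray(d,(80+x/4,230+y/4),z)
for nm,x,y,z in[("railU0",545,97,.047),("railU1",730,50,.047),("railL0",545,137,.047),("railL1",735,93,.047),("lip",541,117,.046),("capT",740,25,.065),("capB",757,103,.065),("plate1",75,320,.005),("plate2",490,225,.005),("plateUR",460,75,.005)]:print(nm,g(x,y,z).round(4))
E
```

```text
strip top [421.89886 237.49438] 267 ((421.86004638671875, 237.48001098632812), (32.999996185302734, 7.999998569488525), 53.13010025024414) [ 0.5158 -0.3319  0.01  ]
dir deg -151.5813755339817
strip side [317.13364 171.6682 ] 217 ((317.07421875, 171.55679321289062), (8.921051025390625, 24.846778869628906), 82.40535736083984) [ 0.5163 -0.3316  0.01  ]
red top [238.46666 251.73334] 30 ((238.5, 251.5), (5.0, 5.0), 90.0) [0.5219 0.0615 0.052 ]
red side [283.75 255.75] 4 ((283.8000183105469, 255.9000244140625), (2.2360680103302, 0.8944271206855774), 26.56505012512207) [0.5226 0.0593 0.052 ]
railU0 [0.5225 0.1083 0.047 ]
railU1 [0.5365 0.0103 0.047 ]
railL0 [0.5017 0.11   0.047 ]
railL1 [0.5137 0.01   0.047 ]
lip [0.5124 0.1113 0.046 ]
capT [0.5458 0.0034 0.065 ]
capB [ 0.5047 -0.0011  0.065 ]
plate1 [0.438 0.37  0.005]
plate2 [0.4637 0.1481 0.005 ]
plateUR [0.5461 0.158  0.005 ]
```

```bash
cat >> h.py <<'E'
from scipy.spatial.transform import Rotation as R
def go(p,hd=None):
    s=arm.sense();r=R.from_rotvec(s["eef_rot"]);M=r.as_matrix();h=np.degrees(np.arctan2(M[1,0],M[0,0]))
    print("t",round(s["time"],2),"pos",np.round(s["position"],4),"heading",round(h,1),"tilt",round(np.degrees(np.arccos(-M[2,2])),2),"F",np.round(s["wrist_force"],1),"gap",round(s["finger_gap"],3),"j6",round(s["joints"][5],2),
      "\n tool shift mm",(M.T@(np.array(p)-s["position"])*1e3).round(1),end=" ")
    if hd is not None:
        e=[-np.radians((hd+k-h+180)%360-180) for k in(0,180)];print("spin",np.round(e,3))
    else: print()
E
python3 -c "
from h import *
go([.516,-.332,.08],28.4)"
```

```text
t 0.3 pos [ 0.2049 -0.5103  0.2053] heading 21.9 tilt 0.02 F [-0.2  1.   0.2] gap 0.999 j6 -0.07 
 tool shift mm [355.1 -49.5 125.3] spin [-0.114  3.028]
```

```bash
python3 -m crank '[[[45,-4,0],-0.03],[[45,-6,5],-0.03],[[45,-6,15],-0.03],[[45,-6,20],-0.02],[[45,-5,20],0],[[45,-5,20],0],[[42,-5,20],0],[[40,-5,20],0]]' 40 35; python3 -c "
from h import *
go([.516,-.332,.04],28.4)"
```

```text
time: 1.1
position: [0.5075, -0.3151, 0.0848]
eef_rot: [3.043, 0.757, 0.003]
wrist_force: [0.5, 0.3, 1.2]
finger_gap: 0.4
t 1.1 pos [ 0.5075 -0.3151  0.0848] heading 28.0 tilt 0.36 F [0.5 0.3 1.2] gap 0.4 j6 0.47 
 tool shift mm [-0.5 18.7 44.9] spin [-0.008  3.134]
```

```bash
python3 -m crank '[[[0,10,0],0],[[0,9,10],-0.006],[[0,0,20],0],[[0,0,15],0],[[0,0,10],0],[[0,0,8],0],[[0,0,6],0],[[0,0,0],0]]' ; python3 -c "
from h import *
go([.516,-.332,.011],28.4)
d=arm.get_image('top');s=arm.get_image('side')
c=np.hstack([crop(d,385,200,70,90,5),crop(s,270,130,90,90,5)]);cv2.imwrite('pics/g.png',c)"
```

```text
time: 1.9
position: [0.5192, -0.3298, 0.0102]
eef_rot: [3.041, 0.776, 0.0]
wrist_force: [0.7, -0.8, 0.5]
finger_gap: 0.399
t 1.9 pos [ 0.5192 -0.3298  0.0102] heading 28.6 tilt 0.2 F [ 0.7 -0.8  0.5] gap 0.399 j6 0.45 
 tool shift mm [-3.9  0.4 -0.8] spin [ 0.004 -3.138]
```

View pics/g.png

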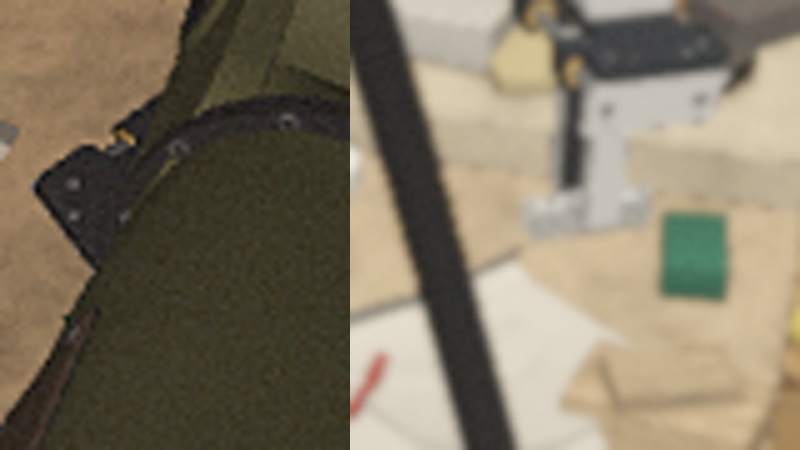

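The side view (right half) shows the finger straddling the strip at about (590,190) in crop pixels, well clear of the green wax block. The arm hides the strip in the top view. I'll centre the fingers and close.

```bash
python3 -m crank '[[[-4,0,-1],0],[[0,0,0],0],[[0,0,0],0],[[0,0,0],0],[[0,0,0],0],[[0,0,0],0],[[0,0,0],0],[[0,0,0],0]]' 40 ; python3 -m crank '[[[0,0,0],0],[[0,0,0],0],[[0,0,0],0],[[0,0,0],0],[[0,0,0],0],[[0,0,0],0],[[0,0,0],0],[[0,0,0],0]]' 0 40;python3 -c "
from h import *
go([.516,-.332,.011],28.4)"
```

```text
time: 2.8
position: [0.5166, -0.3326, 0.0144]
eef_rot: [3.037, 0.775, 0.005]
wrist_force: [0.2, -0.7, -0.6]
finger_gap: 0.399
time: 3.6
position: [0.5166, -0.3325, 0.0142]
eef_rot: [3.037, 0.775, 0.004]
wrist_force: [0.5, -0.4, 0.1]
finger_gap: 0.13
t 3.6 pos [ 0.5166 -0.3325  0.0142] heading 28.6 tilt 0.42 F [ 0.5 -0.4  0.1] gap 0.13 j6 0.44 
 tool shift mm [-0.2 -0.8  3.2] spin [ 0.004 -3.137]
```

```bash
python3 -m crank '[[[0,0,0],0],[[0,0,0],0],[[0,0,0],0],[[0,0,2.5],0],[[0,0,0],0],[[0,0,0],0],[[0,0,0],0],[[0,0,0],0]]' 30; python3 -c "
from h import *
go([.516,-.332,.011],28.4)"
```

```text
time: 4.4
position: [0.5166, -0.3325, 0.0114]
eef_rot: [3.038, 0.775, 0.004]
wrist_force: [0.7, 1.2, 0.0]
finger_gap: 0.299
t 4.4 pos [ 0.5166 -0.3325  0.0114] heading 28.6 tilt 0.41 F [0.7 1.2 0. ] gap 0.299 j6 0.44 
 tool shift mm [-0.2 -0.8  0.4] spin [ 0.004 -3.137]
```

```bash
python3 -m crank '[[[0,0,0],0],[[0,0,0],0],[[0,0,0],0],[[0,0,0],0],[[0,0,0],0],[[0,0,-10],0],[[0,0,-30],0],[[0,0,-40],0]]' 0 40; python3 -c "
from h import *
go([.52,.03,.11],97)"
```

```text
time: 5.2
position: [0.5139, -0.3305, 0.0893]
eef_rot: [-3.043, -0.777, 0.006]
wrist_force: [0.9, -0.2, -0.2]
finger_gap: 0.128
t 5.2 pos [ 0.5139 -0.3305  0.0893] heading 28.6 tilt 0.21 F [ 0.9 -0.2 -0.2] gap 0.128 j6 0.44 
 tool shift mm [ 178.  -313.5  -20.7] spin [-1.193  1.948]
```

```bash
python3 -m crank '[[[14,-25,-5],-0.149],[[17.5,-23,-5],-0.149],[[21,-20,-5],-0.149],[[23.5,-17,-5],-0.149],[[26,-13,0],-0.149],[[27.5,-9.5,0],-0.149],[[28.5,-5,0],-0.149],[[29,-1,0],-0.149]]' ; python3 -m crank '[[[0,0,0],0],[[0,0,0],0],[[0,0,0],0],[[0,0,0],0],[[0,0,0],0],[[0,0,0],0],[[0,0,0],0],[[0,0,0],0]]'; python3 -c "
from h import *
go([.5205,.055,.11],97)
d=arm.get_image('top');s=arm.get_image('side')
for p in([.52,.06,.05],s0:=arm.sense()['position']): print(pix(d,p),pix(s,p))
c=np.hstack([crop(d,180,200,120,90,3.3),crop(s,250,170,90,90,3.3)[:297]]);cv2.imwrite('pics/k.png',c)"
```

```text
time: 6.0
position: [0.515, -0.095, 0.1218]
eef_rot: [2.063, 2.353, 0.001]
wrist_force: [-0.4, -0.5, -1.1]
finger_gap: 0.131
time: 6.8
position: [0.5151, -0.0955, 0.1239]
eef_rot: [2.064, 2.349, 0.003]
wrist_force: [-0.7, 0.7, -1.2]
finger_gap: 0.131
t 6.8 pos [ 0.5151 -0.0955  0.1239] heading 97.4 tilt 0.83 F [-0.7  0.7 -1.2] gap 0.131 j6 -0.38 
 tool shift mm [148.7  24.5  12.7] spin [ 0.007 -3.135]
[239.36183796 252.67871196] [284.94770479 256.95652232]
[316.134152  240.8763046] [303.82979165 183.94449775]
```

View pics/k.png

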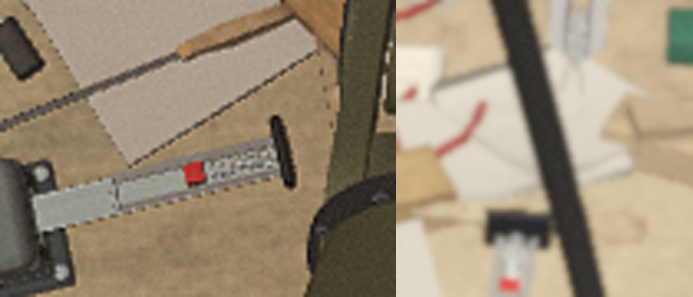

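The pictures show the rail unobstructed, with the pusher at about (195,172) in crop pixels, and the strip held pointing along the rail. I'll fit the rail's centre line from its edges.

```bash
python3 - <<'E'
from h import *
ax=np.array([np.cos(np.radians(97.2)),np.sin(np.radians(97.2)),0]);nx=np.array([ax[1],-ax[0],0])
o=np.array([.519,.0605,.047])
out=[]
for nm in("top","side"):
    d=arm.get_image(nm);t=np.arange(-.05,.10,.0005);w=np.arange(-.03,.03,.0005)
    A=np.array([[pix(d,o+ax*a+nx*b) for a in t] for b in w]).astype(np.float32)
    im=cv2.remap(d["img"],A[...,0],A[...,1],cv2.INTER_LINEAR);out.append(cv2.resize(im[::-1,:,::-1],None,fx=2.4,fy=2.4))
    h=cv2.cvtColor(im,cv2.COLOR_RGB2HSV).astype(int)
    m=h[...,1]<70
    res=[]
    for i in range(len(t)):
        k=np.nonzero(m[30:90,i])[0]+30
        if len(k)>5:res.append((t[i],w[k[0]],w[k[-1]]))
    res=np.array(res)
    for a in np.arange(-.05,.10,.01):
        q=res[abs(res[:,0]-a)<.004]
        if len(q):print(nm,round(a,3),np.median(q[:,1:],0).round(4))
cv2.imwrite("pics/rect.png",np.vstack(out))
E
```

```text
top -0.05 [-0.0107  0.0145]
top -0.04 [-0.0107  0.0145]
top -0.03 [-0.011   0.0145]
top -0.02 [-0.011   0.0145]
top -0.01 [-0.011   0.0145]
top 0.0 [-0.011   0.0145]
top 0.01 [-0.011   0.0145]
top 0.02 [-0.0107  0.0145]
top 0.03 [-0.011   0.0145]
top 0.04 [-0.011   0.0145]
top 0.05 [-0.011   0.0145]
top 0.06 [-0.011  0.013]
top 0.07 [-0.011  0.013]
top 0.08 [-0.011   0.0133]
top 0.09 [-0.015   0.0145]
top 0.1 [-0.015   0.0145]
side -0.05 [-0.015   0.0145]
side -0.04 [-0.015   0.0145]
side -0.03 [-0.015   0.0145]
side -0.02 [-0.015   0.0145]
side -0.01 [-0.015   0.0145]
side 0.0 [-0.015   0.0145]
side 0.01 [-0.015   0.0145]
side 0.02 [-0.015   0.0145]
side 0.03 [-0.015   0.0145]
side 0.04 [-0.015   0.0145]
side 0.05 [-0.015   0.0145]
side 0.06 [-0.015   0.0145]
side 0.07 [-0.015   0.0145]
side 0.08 [-0.015   0.0145]
side 0.09 [-0.015   0.0145]
side 0.1 [-0.015   0.0145]
```

View pics/rect.png

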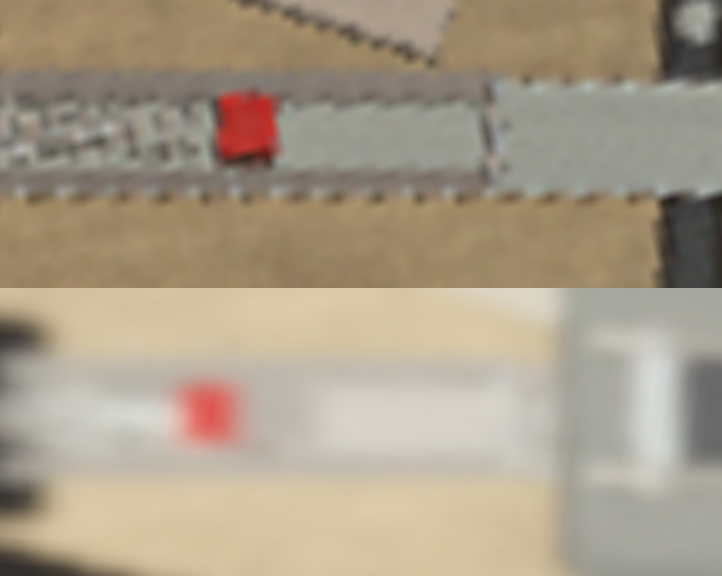

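Both views agree: the rail heading is 97.2°, the centre line lies about 2.5 mm on the +nx side, the lip is at a≈52 mm and the pusher face at a≈7 mm. I'll move the strip above it.

```bash
cat >> h.py <<'E'
ax=np.array([np.cos(np.radians(97.2)),np.sin(np.radians(97.2)),0]);nx=np.array([ax[1],-ax[0],0]);o=np.array([.519,.0605,0])
def at(a,w,z):return o+ax*a/1e3+nx*w/1e3+[0,0,z/1e3]
def st(*t):
    go(at(*t),97.2);s=arm.sense();q=np.array(s["position"])-o;f=np.array(s["wrist_force"])
    print(" a %.1f w %.1f z %.1f | Fa %.1f Fw %.1f Fz %.1f"%(q@ax*1e3,q@nx*1e3,q[2]*1e3,f@ax,f@nx,f[2]),"tq",np.round(s["wrist_torque"],2),"tilt axes",np.round(R.from_rotvec(s["eef_rot"]).as_matrix()[2,:2],4))
E
python3 -c "
from h import *
st(50,2.5,75)"
```

```text
t 7.0 pos [ 0.5152 -0.0953  0.1239] heading 97.4 tilt 0.84 F [ 0.4  0.3 -0.7] gap 0.136 j6 -0.38 
 tool shift mm [204.4  26.1  47.2] spin [ 0.004 -3.138]
 a -154.1 w -23.3 z 123.9 | Fa 0.3 Fw 0.5 Fz -0.7 tq [-0.09 -0.09  0.  ] tilt axes [-0.0097  0.0109]
```

```bash
python3 -m crank '[[[25,4,0],0.004],[[35,5,0],0],[[35,5,0],0],[[35,4,5],0],[[33,3,10],0],[[22,3,12],0],[[10,1,10],0],[[0,0,5],0]]'; python3 -c "
from h import *
st(50,2.5,60)"
```

```text
time: 7.8
position: [0.5167, 0.1078, 0.0797]
eef_rot: [2.069, 2.342, 0.006]
wrist_force: [0.8, -0.4, -0.2]
finger_gap: 0.133
t 7.8 pos [0.5167 0.1078 0.0797] heading 97.1 tilt 0.99 F [ 0.8 -0.4 -0.2] gap 0.133 j6 0.02 
 tool shift mm [ 3.  -1.5 19.7] spin [-2.00e-03  3.14e+00]
 a 47.2 w 3.7 z 79.7 | Fa -0.5 Fw 0.7 Fz -0.2 tq [-0.04 -0.07 -0.02] tilt axes [-0.0102  0.014 ]
```

```bash
python3 -m crank '[[[1,-0.6,5],0],[[1,-0.4,5],0],[[0,0,4],0],[[0,0,2],0],[[0,0,1],0],[[0,0,0],0],[[0,0,0],0],[[0,0,0],0]]'; python3 -c "
from h import *
st(50,2.5,58.5)"
```

```text
time: 8.6
position: [0.5164, 0.1057, 0.0618]
eef_rot: [2.073, 2.337, 0.006]
wrist_force: [-1.3, -0.8, -0.7]
finger_gap: 0.131
t 8.6 pos [0.5164 0.1057 0.0618] heading 96.8 tilt 1.03 F [-1.3 -0.8 -0.7] gap 0.131 j6 0.03 
 tool shift mm [ 4.9 -0.7  3.3] spin [-0.006  3.135]
 a 45.2 w 3.1 z 61.8 | Fa -0.7 Fw -1.4 Fz -0.7 tq [-0.01 -0.04 -0.03] tilt axes [-0.0106  0.0144]
```

```bash
python3 -m crank '[[[0,-0.6,1.5],-0.005],[[0,0,1.5],0],[[0,0,0.7],0],[[0,0,0],0],[[-2,0,0],0],[[-2,0,0],0],[[-2,0,0],0],[[-2,0,0],0]]'; python3 -c "
from h import *
st(20,2.5,58.5)"
```

```text
time: 9.4
position: [0.517, 0.0976, 0.0582]
eef_rot: [2.066, 2.343, 0.007]
wrist_force: [-0.3, 1.4, -0.7]
finger_gap: 0.131
t 9.4 pos [0.517  0.0976 0.0582] heading 97.2 tilt 1.04 F [-0.3  1.4 -0.7] gap 0.131 j6 0.0 
 tool shift mm [-17.1  -0.2  -0.1] spin [-0.     3.141]
 a 37.1 w 2.7 z 58.2 | Fa 1.5 Fw -0.1 Fz -0.7 tq [ 0.29 -0.03 -0.04] tilt axes [-0.0101  0.015 ]
```

```bash
python3 -m crank '[[[-2,0,0],0],[[-2,0,0],0],[[-2,0,0],0],[[-2,0,0],0],[[-2,0,0],0],[[-2,0,0],0],[[-2,0,0],0],[[-1,0,0],0]]'; python3 -c "
from h import *
st(0,2.5,58.5)"
```

```text
time: 10.2
position: [0.5189, 0.0825, 0.0584]
eef_rot: [2.068, 2.344, 0.009]
wrist_force: [-1.0, 5.0, -1.6]
finger_gap: 0.132
t 10.2 pos [0.5189 0.0825 0.0584] heading 97.2 tilt 0.97 F [-1.   5.  -1.6] gap 0.132 j6 -0.03 
 tool shift mm [-21.8  -0.1   0.1] spin [-0.     3.141]
 a 21.8 w 2.7 z 58.4 | Fa 5.1 Fw -0.4 Fz -1.6 tq [1.14 0.14 0.02] tilt axes [-0.0079  0.0151]
```

```bash
python3 -m crank '[[[-2,0,0],0],[[-2,0,0],0],[[-2,0,0],0],[[-2,0,0],0],[[-1.5,0,0],0],[[-1,0,0],0],[[0,0,0],0],[[0,0,0],0]]'; python3 -c "
from h import *
st(0,2.5,58.5)"; python3 - <<'E'
import sys;sys.path.insert(0,'.')
from h import *
F=[]
for _ in range(6):
    arm.get_image("top");F.append(arm.sense()["wrist_force"]@ax if 0 else np.dot(arm.sense()["wrist_force"],ax))
print(np.round(F,2),np.mean(F))
E
```

```text
time: 11.0
position: [0.5199, 0.0736, 0.0585]
eef_rot: [2.07, 2.347, 0.014]
wrist_force: [-0.1, 6.8, -0.6]
finger_gap: 0.132
t 11.0 pos [0.5199 0.0736 0.0585] heading 97.2 tilt 0.88 F [-0.1  6.8 -0.6] gap 0.132 j6 -0.05 
 tool shift mm [-12.9  -0.1   0.1] spin [-1.000e-03  3.141e+00]
 a 12.9 w 2.6 z 58.5 | Fa 6.8 Fw 0.7 Fz -0.6 tq [1.51 0.11 0.03] tilt axes [-0.0031  0.0151]
[7.79 7.96 7.19 7.51 7.16 7.16] 7.462884963357247
```

```bash
python3 -m crank '[[[-1.5,0,0],0],[[-1.5,0,0],0],[[-1,0,0],0],[[-0.5,0,0],0],[[0,0,0],0],[[0,0,0],0],[[0,0,0],0],[[0,0,0],0]]'; cat > av.py <<'E'
from h import *
F=[]
for _ in range(5):
    arm.get_image("top");F.append(arm.sense()["wrist_force"])
F=np.mean(F,0);print("mean Fa %.2f Fw %.2f Fz %.2f"%(F@ax,F@nx,F[2]));st(0,2.5,58.5)
E
python3 av.py
```

```text
time: 12.1
position: [0.52, 0.0723, 0.0587]
eef_rot: [2.073, 2.351, 0.021]
wrist_force: [-1.1, 7.3, 0.4]
finger_gap: 0.135
mean Fa 7.75 Fw 0.09 Fz 0.32
t 12.35 pos [0.52   0.0723 0.0587] heading 97.2 tilt 0.88 F [-1.5  7.3  0.8] gap 0.134 j6 -0.06 
 tool shift mm [-11.6  -0.    0.2] spin [-0.     3.141]
 a 11.6 w 2.5 z 58.7 | Fa 7.4 Fw -0.6 Fz 0.8 tq [1.58 0.02 0.06] tilt axes [0.0031 0.0151]
```

```bash
python3 -m crank '[[[-3,0,0],0],[[-3,0,0],0],[[-2,0,0],0],[[-1,0,0],0],[[-1,0,0],0],[[-1,0,0],0],[[-1,0,0],0],[[-1,0,0],0]]'; python3 av.py
```

```text
time: 13.15
position: [0.5208, 0.0668, 0.0592]
eef_rot: [-2.076, -2.355, -0.036]
wrist_force: [-2.0, 12.2, 0.2]
finger_gap: 0.13
mean Fa 12.84 Fw 0.57 Fz 0.97
t 13.4 pos [0.5208 0.0668 0.0593] heading 97.2 tilt 1.32 F [-1.2 12.6  0.4] gap 0.133 j6 -0.09 
 tool shift mm [-6.  -0.1  0.7] spin [ 0.    -3.141]
 a 6.0 w 2.6 z 59.3 | Fa 12.7 Fw 0.4 Fz 0.4 tq [2.51 0.23 0.08] tilt axes [0.0169 0.0156]
```

```bash
python3 -m crank '[[[0.5,0,2.5],0],[[0,0,3],0],[[-0.3,0,2],0],[[-0.3,0,0],0],[[-0.3,0,0],0],[[-0.3,0,0],0],[[-0.3,0,0],0],[[-0.3,0,0],0]]'; python3 av.py
```

```text
time: 14.2
position: [0.521, 0.0696, 0.0526]
eef_rot: [-2.072, -2.353, -0.044]
wrist_force: [-1.4, 7.6, 1.4]
finger_gap: 0.133
mean Fa 8.72 Fw -0.35 Fz 0.96
t 14.45 pos [0.521  0.0696 0.0526] heading 97.3 tilt 1.66 F [-1.2  9.2  1.4] gap 0.135 j6 -0.09 
 tool shift mm [-8.6 -0.5 -6.1] spin [ 1.00e-03 -3.14e+00]
 a 8.8 w 3.1 z 52.6 | Fa 9.3 Fw -0.0 Fz 1.4 tq [1.53 0.13 0.03] tilt axes [0.0235 0.017 ]
```

```bash
python3 -m crank '[[[-0.3,0,1],0],[[-0.3,0,1],0],[[-0.3,0,0.5],0],[[-0.3,0,0],0],[[-0.3,0,0],0],[[0,0,0],0],[[0,0,0],0],[[0,0,0],0]]'; python3 av.py
```

```text
time: 15.25
position: [0.5211, 0.0702, 0.0508]
eef_rot: [-2.069, -2.352, -0.049]
wrist_force: [-1.3, 5.3, 0.8]
finger_gap: 0.135
mean Fa 4.39 Fw -0.33 Fz 0.79
t 15.5 pos [0.5211 0.0702 0.0508] heading 97.3 tilt 1.85 F [-1.1  4.5  0.8] gap 0.134 j6 -0.1 
 tool shift mm [-9.1 -0.7 -8. ] spin [ 2.000e-03 -3.139e+00]
 a 9.3 w 3.3 z 50.8 | Fa 4.6 Fw -0.5 Fz 0.8 tq [ 0.83  0.06 -0.01] tilt axes [0.0271 0.0175]
```

The force is moving onto the lip: Fa fell to about 4 N while the strip barely moved, so it is behind the lip. I'll lower the last millimetre, release and look.

```bash
python3 -m crank '[[[0,0,0.7],0],[[0,0,0.3],0],[[0,0,0],0],[[0,0,0],0],[[0,0,0],0],[[0,0,0],0],[[0,0,0],0],[[0,0,0],0]]'; python3 av.py; python3 -m crank '[[[0,0,0],0],[[0,0,0],0],[[0,0,0],0],[[0,0,0],0],[[0,0,0],0],[[0,0,-5],0],[[0,0,-20],0],[[0,0,-20],0]]' 35;  python3 av.py
```

```text
time: 16.3
position: [0.5214, 0.0703, 0.05]
eef_rot: [-2.069, -2.352, -0.05]
wrist_force: [-0.9, 4.3, 0.7]
finger_gap: 0.133
mean Fa 4.71 Fw -0.40 Fz 1.46
t 16.55 pos [0.5213 0.0703 0.05  ] heading 97.3 tilt 1.88 F [-1.5  5.1  1.1] gap 0.131 j6 -0.1 
 tool shift mm [-9.2 -0.9 -8.7] spin [ 2.00e-03 -3.14e+00]
 a 9.4 w 3.6 z 50.0 | Fa 5.3 Fw -0.8 Fz 1.1 tq [0.88 0.13 0.05] tilt axes [0.0273 0.0181]
time: 17.35
position: [0.5196, 0.0674, 0.0942]
eef_rot: [-2.069, -2.35, -0.042]
wrist_force: [-0.3, -0.4, 0.6]
finger_gap: 0.35
mean Fa -0.09 Fw 0.34 Fz 0.27
t 17.6 pos [0.5195 0.0674 0.0929] heading 97.3 tilt 1.64 F [ 0.4 -0.4 -0.6] gap 0.353 j6 -0.1 
 tool shift mm [-7.7  0.7 34.2] spin [ 2.00e-03 -3.14e+00]
 a 6.8 w 1.3 z 92.9 | Fa -0.4 Fw 0.4 Fz -0.6 tq [-0.05 -0.07  0.  ] tilt axes [0.0253 0.0135]
```

```bash
python3 -m crank '[[[-20,0,-10],0],[[-40,0,-10],0],[[-45,0,0],0],[[-45,0,0],0],[[-30,0,0],0],[[-10,0,0],0],[[0,0,0],0],[[0,0,0],0]]' 0; python3 - <<'E'
from h import *
st(9,3,62);out=[]
for nm,o2 in(("top",[0,0,.047]),("side",[0,0,.047])):
    d=arm.get_image(nm);t=np.arange(-.08,.07,.0005);w=np.arange(-.03,.03,.0005);O=o+o2
    A=np.array([[pix(d,O+ax*a+nx*b) for a in t] for b in w]).astype(np.float32)
    out.append(cv2.resize(cv2.remap(d["img"],A[...,0],A[...,1],cv2.INTER_LINEAR)[::-1,:,::-1],None,fx=2.4,fy=2.4))
cv2.imwrite("pics/rect2.png",np.vstack(out))
E
```

```text
time: 18.4
position: [0.541, -0.126, 0.1004]
eef_rot: [-2.059, -2.346, -0.033]
wrist_force: [0.5, 0.5, -0.8]
finger_gap: 0.004
t 18.4 pos [ 0.541  -0.126   0.1004] heading 97.4 tilt 1.67 F [ 0.5  0.5 -0.8] gap 0.004 j6 -0.45 
 tool shift mm [195.6   5.3  44.1] spin [ 0.004 -3.137]
 a -187.8 w -1.6 z 100.4 | Fa 0.4 Fw 0.5 Fz -0.8 tq [-0.01 -0.05  0.02] tilt axes [0.029  0.0027]
```

View pics/rect2.png

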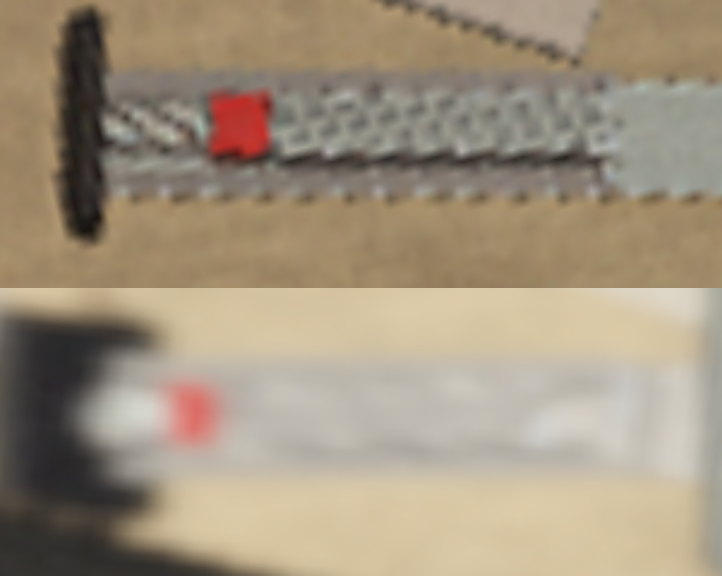

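The strip lies in the channel between the red pusher (face at col 270, a≈-24 mm) and the lip (col 605, a≈46 mm), so the 70 mm length fits. Next I'll press the crown gently at its middle, about a=11 mm.

```bash
python3 -m crank '[[[20,1,0],0.004],[[40,1,0],0],[[45,1,0],0],[[45,1,0],0],[[32,1,5],0],[[12,0,12],0],[[4,0,8],0],[[0,0,2],0]]' 0; python3 -c "
from h import *
st(11,2.8,60)"
```

```text
time: 19.3
position: [0.5179, 0.0877, 0.0802]
eef_rot: [-2.053, -2.355, -0.037]
wrist_force: [0.1, 0.6, -0.1]
finger_gap: 0.005
t 19.3 pos [0.5179 0.0877 0.0802] heading 97.8 tilt 1.7 F [ 0.1  0.6 -0.1] gap 0.005 j6 -0.07 
 tool shift mm [-16.7   0.2  19.7] spin [ 0.011 -3.13 ]
 a 27.1 w 2.3 z 80.2 | Fa 0.6 Fw 0.2 Fz -0.1 tq [-0.03 -0.05  0.03] tilt axes [0.029  0.0064]
```

```bash
python3 -m crank '[[[-5,0,6],0.01],[[-2,0.3,6],0],[[0,0,4],0],[[0,0,1.5],0],[[0,0,1],0],[[0,0,1],0],[[0,0,0],0],[[0,0,0],0]]' 0; python3 av.py
```

```text
time: 20.1
position: [0.52, 0.0781, 0.0595]
eef_rot: [-2.07, -2.34, -0.038]
wrist_force: [-0.1, 0.4, 0.9]
finger_gap: 0.006
mean Fa -0.21 Fw 0.16 Fz 0.72
t 20.35 pos [0.52   0.0781 0.0594] heading 97.0 tilt 1.7 F [-0.1 -0.5  0.3] gap 0.007 j6 -0.08 
 tool shift mm [-17.4  -0.6   0.4] spin [-3.000e-03  3.138e+00]
 a 17.3 w 3.2 z 59.4 | Fa -0.5 Fw -0.1 Fz 0.3 tq [-0.08 -0.09  0.03] tilt axes [0.0289 0.0066]
```

```bash
python3 -m crank '[[[0,0,1],0],[[0,0,1],0],[[0,0,1],0],[[0,0,1],0],[[0,0,1.5],0],[[0,0,1.5],0],[[0,0,1.5],0],[[0,0,1.5],0]]' 0; python3 av.py
```

```text
time: 21.15
position: [0.5209, 0.0789, 0.0499]
eef_rot: [-2.071, -2.341, -0.041]
wrist_force: [-1.2, 1.8, 8.4]
finger_gap: 0.006
mean Fa 1.61 Fw -1.06 Fz 7.57
t 21.4 pos [0.521  0.0789 0.0501] heading 97.0 tilt 1.76 F [-0.5  1.7  7.2] gap 0.006 j6 -0.08 
 tool shift mm [-17.7  -1.7  -9. ] spin [-3.000e-03  3.139e+00]
 a 18.0 w 4.3 z 50.1 | Fa 1.7 Fw -0.3 Fz 7.2 tq [0.24 0.13 0.  ] tilt axes [0.0293 0.0096]
```

The fingertips went down to z≈50 mm, lower than the 58 mm expected for the crown. I'll back off and look before pressing any more.

```bash
python3 -m crank '[[[0,0,-10],0],[[0,0,-20],0],[[-20,0,-20],0],[[-45,0,0],0],[[-45,0,0],0],[[-45,0,0],0],[[-30,0,0],0],[[-10,0,0],0]]' 0; python3 - <<'E'
from h import *
st(11,3,62);out=[]
for nm,o2 in(("top",[0,0,.047]),("side",[0,0,.047])):
    d=arm.get_image(nm);t=np.arange(-.08,.07,.0005);w=np.arange(-.03,.03,.0005);O=o+o2
    A=np.array([[pix(d,O+ax*a+nx*b) for a in t] for b in w]).astype(np.float32)
    out.append(cv2.resize(cv2.remap(d["img"],A[...,0],A[...,1],cv2.INTER_LINEAR)[::-1,:,::-1],None,fx=2.4,fy=2.4))
cv2.imwrite("pics/rect3.png",np.vstack(out))
E
```

```text
time: 22.2
position: [0.5445, -0.122, 0.0984]
eef_rot: [-2.066, -2.346, -0.039]
wrist_force: [-0.2, 0.7, 1.0]
finger_gap: 0.002
t 22.2 pos [ 0.5445 -0.122   0.0984] heading 97.3 tilt 1.69 F [-0.2  0.7  1. ] gap 0.002 j6 -0.44 
 tool shift mm [194.2   0.4  41.9] spin [ 1.00e-03 -3.14e+00]
 a -184.3 w 2.4 z 98.4 | Fa 0.7 Fw -0.2 Fz 1.0 tq [-0.04 -0.05  0.09] tilt axes [0.0282 0.0084]
```

View pics/rect3.png

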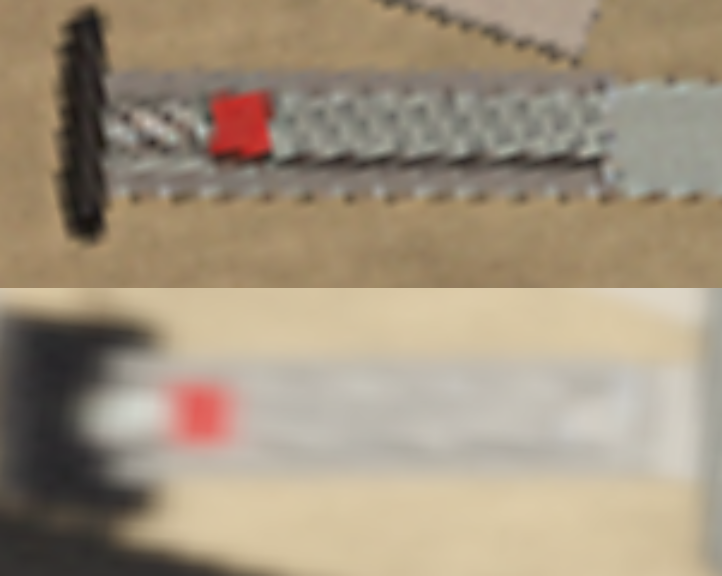

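The strip now looks flat. The side view shows the whole red pusher again, at cols 170-235. But the fingertip height of 50 mm doesn't fit a crown at 58 mm, so I'll touch the crown again in finer steps.

```bash
python3 -m crank '[[[20,0,0],0],[[40,0,0],0],[[45,0,0],0],[[45,0,5],0],[[25,0,10],0],[[8,0,10],0],[[0,0,6],0],[[0,0,0],0]]' 0; python3 -c "
from h import *
st(11,3,61)"
```

```text
time: 23.1
position: [0.5169, 0.0773, 0.0722]
eef_rot: [-2.056, -2.352, -0.039]
wrist_force: [-0.8, 0.3, -0.1]
finger_gap: 0.006
t 23.1 pos [0.5169 0.0773 0.0722] heading 97.7 tilt 1.76 F [-0.8  0.3 -0.1] gap 0.006 j6 -0.09 
 tool shift mm [-6.3  2.8 11. ] spin [ 0.009 -3.133]
 a 17.0 w 0.0 z 72.2 | Fa 0.4 Fw -0.8 Fz -0.1 tq [-0.05 -0.13  0.04] tilt axes [0.0298 0.0075]
```

```bash
python3 -m crank '[[[-3,1,3],0.008],[[-3,1,3],0],[[0,0.3,3],0],[[0,0,1],0],[[0,0,1],0],[[0,0,1],0],[[0,0,0],0],[[0,0,0],0]]' 0; python3 av.py;python3 -m crank '[[[0,0,1],0],[[0,0,1],0],[[0,0,1],0],[[0,0,0],0],[[0,0,0],0],[[0,0,0],0],[[0,0,0],0],[[0,0,0],0]]' 0; python3 av.py
```

```text
time: 23.9
position: [0.5212, 0.068, 0.0595]
eef_rot: [-2.072, -2.338, -0.04]
wrist_force: [-0.3, -0.5, 0.1]
finger_gap: 0.004
mean Fa -0.12 Fw -0.61 Fz -0.09
t 24.15 pos [0.5212 0.068  0.0595] heading 96.9 tilt 1.75 F [-0.6  0.5  0.2] gap 0.003 j6 -0.1 
 tool shift mm [-7.2 -0.6  0.8] spin [-0.005  3.137]
 a 7.1 w 3.2 z 59.5 | Fa 0.6 Fw -0.6 Fz 0.2 tq [-0.06 -0.06  0.01] tilt axes [0.0296 0.0078]
time: 24.95
position: [0.5212, 0.0682, 0.0562]
eef_rot: [-2.072, -2.339, -0.04]
wrist_force: [0.1, 0.6, -0.1]
finger_gap: 0.008
mean Fa 0.20 Fw -0.05 Fz -0.20
t 25.2 pos [0.5212 0.0682 0.0563] heading 96.9 tilt 1.75 F [ 0.  -0.6 -0.3] gap 0.006 j6 -0.1 
 tool shift mm [-7.2 -0.6 -2.5] spin [-0.005  3.137]
 a 7.3 w 3.2 z 56.3 | Fa -0.6 Fw -0.0 Fz -0.3 tq [-0.04 -0.12  0.05] tilt axes [0.0296 0.0078]
```

```bash
python3 -m crank '[[[0,0,1],0],[[0,0,1],0],[[0,0,1],0],[[0,0,0],0],[[0,0,0],0],[[0,0,0],0],[[0,0,0],0],[[0,0,0],0]]' 0; python3 av.py; python3 - <<'E'
from h import *
s=arm.get_image("side");d=arm.get_image("top");print(pix(s,at(7,3,53)),pix(d,at(7,3,53)))
cv2.imwrite("pics/p.png",np.hstack([crop(s,235,200,80,90,5),crop(d,200,205,80,90,5)]))
E
```

```text
time: 26.0
position: [0.5216, 0.0684, 0.0536]
eef_rot: [-2.072, -2.339, -0.041]
wrist_force: [0.1, 0.5, 2.2]
finger_gap: 0.003
mean Fa 0.49 Fw -0.33 Fz 1.92
t 26.25 pos [0.5216 0.0684 0.0535] heading 96.9 tilt 1.77 F [-0.2  0.6  2.3] gap 0.006 j6 -0.1 
 tool shift mm [-7.3 -1.  -5.2] spin [-0.005  3.137]
 a 7.5 w 3.6 z 53.5 | Fa 0.6 Fw -0.1 Fz 2.3 tq [ 0.01 -0.06  0.02] tilt axes [0.0296 0.0088]
[283.58207334 258.40194255] [235.41644312 252.3566147 ]
```

View pics/p.png

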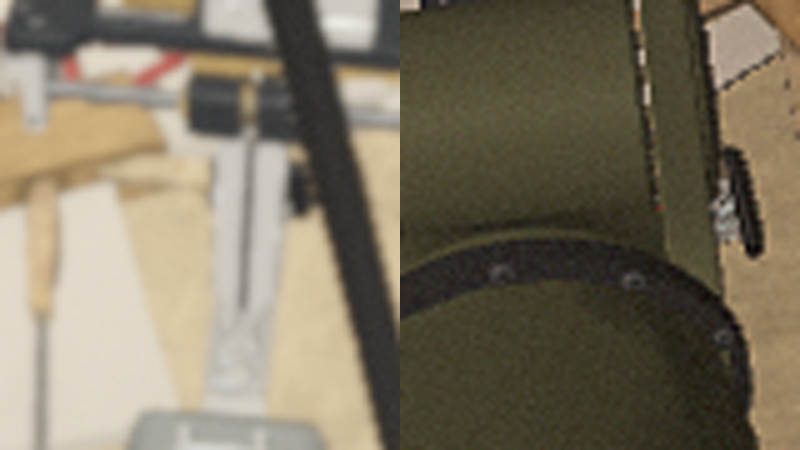

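The fingertips meet the crown at about z=55 mm, the same height at a=7 and a=18, so the strip is level. A constant offset of about 3 mm in the height reading explains the difference. I'll press a little more here, then lift off and go round to the cap.

```bash
python3 -m crank '[[[0,0,1.5],0],[[0,0,1.5],0],[[0,0,1.5],0],[[0,0,1],0],[[0,0,0],0],[[0,0,0],0],[[0,0,0],0],[[0,0,0],0]]' 0; python3 av.py; python3 -m crank '[[[0,0,-10],0],[[0,0,-25],0],[[-20,0,-15],0],[[-40,0,0],0],[[-45,0,0],0],[[-30,0,0],0],[[-5,0,0],0],[[0,0,0],0]]' 0;python3 - <<'E'
from h import *
st(-110,2.8,52)
s=arm.get_image("side");d=arm.get_image("top")
h=cv2.cvtColor(d["img"],cv2.COLOR_RGB2HSV).astype(int)
E
```

```text
time: 27.15
position: [0.523, 0.0689, 0.0498]
eef_rot: [-2.074, -2.341, -0.046]
wrist_force: [-1.9, 0.4, 6.5]
finger_gap: 0.007
mean Fa 0.30 Fw -2.09 Fz 6.80
t 27.4 pos [0.523  0.0689 0.0497] heading 96.9 tilt 1.86 F [-2.3  0.3  6.3] gap 0.0 j6 -0.1 
 tool shift mm [-7.6 -2.4 -9. ] spin [-0.005  3.137]
 a 7.8 w 5.0 z 49.7 | Fa 0.6 Fw -2.2 Fz 6.3 tq [0.04 0.35 0.05] tilt axes [0.0299 0.0126]
time: 28.2
position: [0.5397, -0.0763, 0.0997]
eef_rot: [-2.072, -2.344, -0.044]
wrist_force: [-0.3, 0.7, -0.8]
finger_gap: 0.006
t 28.2 pos [ 0.5397 -0.0763  0.0997] heading 97.1 tilt 1.78 F [-0.3  0.7 -0.8] gap 0.006 j6 -0.36 
 tool shift mm [27.  -1.3 48.5] spin [-2.000e-03  3.139e+00]
 a -138.3 w 3.4 z 99.7 | Fa 0.7 Fw -0.2 Fz -0.8 tq [ 0.01 -0.06 -0.  ] tilt axes [0.0284 0.0127]
```

```bash
python3 -m crank '[[[10,0,10],0],[[15,0,15],0],[[10,0,12],0],[[3,0,10],0],[[0,0,5],0],[[0,0,2],0],[[0,0,0],0],[[0,0,0],0]]' 0; python3 -c "
from h import *
st(-80,2.8,44)"
```

```text
time: 29.1
position: [0.5345, -0.0286, 0.0428]
eef_rot: [-2.063, -2.351, -0.044]
wrist_force: [-0.2, -0.1, -0.5]
finger_gap: 0.007
t 29.1 pos [ 0.5345 -0.0286  0.0428] heading 97.5 tilt 1.79 F [-0.2 -0.1 -0.5] gap 0.007 j6 -0.29 
 tool shift mm [10.4 -1.3 -1. ] spin [ 0.005 -3.137]
 a -90.3 w 4.2 z 42.8 | Fa -0.1 Fw -0.2 Fz -0.5 tq [ 0.01 -0.09 -0.  ] tilt axes [0.0288 0.0119]
```

```bash
python3 -m crank '[[[3,-0.5,0],0.005],[[3,-0.5,0],0],[[3,0,0],0],[[3,0,0],0],[[3,0,0],0],[[3,0,0],0],[[4,0,0],0],[[4,0,0],0]]' 0; python3 -c "
from h import *
st(80,2.8,44)"
```

```text
time: 29.9
position: [0.5307, -0.0022, 0.0449]
eef_rot: [-2.073, -2.346, -0.045]
wrist_force: [0.4, -3.1, 0.1]
finger_gap: 0.006
t 29.9 pos [ 0.5307 -0.0022  0.0449] heading 97.1 tilt 1.78 F [ 0.4 -3.1  0.1] gap 0.006 j6 -0.23 
 tool shift mm [143.6  -1.3   4.8] spin [-2.00e-03  3.14e+00]
 a -63.7 w 3.8 z 44.9 | Fa -3.1 Fw 0.0 Fz 0.1 tq [-0.37 -0.09 -0.05] tilt axes [0.0276 0.0142]
```

```bash
python3 -m crank '[[[5,0,0.3],0],[[7,-0.2,0.3],0],[[7,-0.2,0.3],0],[[7,-0.2,0.3],0],[[7,-0.2,0.3],0],[[7,-0.2,0.3],0],[[7,0,0.3],0],[[7,0,0.3],0]]' 0; python3 -c "
from h import *
st(80,2.8,44)"
```

```text
time: 30.7
position: [0.5227, 0.0561, 0.0442]
eef_rot: [-2.073, -2.346, -0.046]
wrist_force: [-0.9, -1.8, 1.2]
finger_gap: 0.004
t 30.7 pos [0.5227 0.0561 0.0442] heading 97.1 tilt 1.78 F [-0.9 -1.8  1.2] gap 0.004 j6 -0.12 
 tool shift mm [84.8 -0.5  2.5] spin [-2.00e-03  3.14e+00]
 a -4.9 w 3.1 z 44.2 | Fa -1.7 Fw -1.1 Fz 1.2 tq [-0.47 -0.09  0.02] tilt axes [0.0272 0.0152]
```

```bash
python3 -m crank '[[[7,0,0.3],0],[[7,0,0.3],0],[[7,0,0.3],0],[[7,0,0.3],0],[[7,0,0.3],0],[[6,0,0.2],0],[[5,0,0.2],0],[[3,0,0.2],0]]' 0; python3 -c "
from h import *
st(88,2.8,44)"
```

```text
time: 31.5
position: [0.5158, 0.1097, 0.0432]
eef_rot: [-2.072, -2.347, -0.045]
wrist_force: [1.1, -2.2, 1.6]
finger_gap: 0.004
t 31.5 pos [0.5158 0.1097 0.0432] heading 97.1 tilt 1.77 F [ 1.1 -2.2  1.6] gap 0.004 j6 -0.02 
 tool shift mm [38.8 -0.2  0.3] spin [-1.00e-03  3.14e+00]
 a 49.2 w 3.0 z 43.2 | Fa -2.3 Fw 0.8 Fz 1.6 tq [-0.38 -0.15 -0.02] tilt axes [0.0273 0.0145]
```

```bash
python3 -m crank '[[[4,0,0.1],0],[[4,0,0.1],0],[[4,0,0.1],0],[[4,0,0],0],[[3,0,0],0],[[3,0,0],0],[[2,0,0],0],[[2,0,0],0]]' 0; python3 -c "
from h import *
st(88,2.8,44)"
```

```text
time: 32.3
position: [0.5128, 0.135, 0.0438]
eef_rot: [-2.074, -2.35, -0.04]
wrist_force: [1.5, -13.6, 2.0]
finger_gap: 0.006
t 32.3 pos [0.5128 0.135  0.0438] heading 97.1 tilt 1.53 F [  1.5 -13.6   2. ] gap 0.006 j6 0.04 
 tool shift mm [13.3 -0.4  0.1] spin [-1.000e-03  3.141e+00]
 a 74.7 w 3.2 z 43.8 | Fa -13.7 Fw -0.2 Fz 2.0 tq [-2.65 -0.31 -0.04] tilt axes [0.0225 0.0145]
```

```bash
python3 -m crank '[[[2,0,0],0],[[2,0,0],0],[[2,0,0],0],[[2,0,0],0],[[2,0,0],0],[[2,0,0],0],[[2,0,0],0],[[2,0,0],0]]' 0; python3 -c "
from h import *
st(88,2.8,44)"
```

```text
time: 33.1
position: [0.5114, 0.1453, 0.0444]
eef_rot: [-2.08, -2.354, -0.028]
wrist_force: [-0.5, -2.6, 0.5]
finger_gap: 0.004
t 33.1 pos [0.5114 0.1453 0.0444] heading 97.1 tilt 1.03 F [-0.5 -2.6  0.5] gap 0.004 j6 0.07 
 tool shift mm [ 2.9 -0.3  0.4] spin [-2.000e-03  3.139e+00]
 a 85.1 w 3.1 z 44.4 | Fa -2.6 Fw -0.8 Fz 0.5 tq [-0.55 -0.07 -0.02] tilt axes [0.0122 0.0131]
```

```bash
python3 -m crank '[[[1.5,0,0],0],[[1.5,0,0],0],[[1.5,0,0],0],[[1,0,0],0],[[1,0,0],0],[[1,0,0],0],[[0,0,0],0],[[0,0,0],0]]' 0; python3 -c "
from h import *
st(88,2.8,44)"
```

```text
time: 33.9
position: [0.5112, 0.1464, 0.0437]
eef_rot: [2.075, 2.349, 0.014]
wrist_force: [0.7, -2.5, 0.7]
finger_gap: 0.006
t 33.9 pos [0.5112 0.1464 0.0437] heading 97.1 tilt 0.66 F [ 0.7 -2.5  0.7] gap 0.006 j6 0.09 
 tool shift mm [ 1.8 -0.2 -0.3] spin [-2.000e-03  3.139e+00]
 a 86.2 w 3.0 z 43.7 | Fa -2.6 Fw 0.4 Fz 0.7 tq [-0.47 -0.11 -0.04] tilt axes [0.0005 0.0115]
```

```bash
python3 -m crank '[[[3,0,0],0],[[3,0,0],0],[[3,0,0],0],[[3,0,0],0],[[3,0,0],0],[[3,0,0],0],[[3,0,0],0],[[3,0,0],0]]' 0; python3 -c "
from h import *
st(88,2.8,44)"
```

```text
time: 34.7
position: [0.5113, 0.1465, 0.0426]
eef_rot: [2.059, 2.328, -0.033]
wrist_force: [2.6, -30.2, 4.1]
finger_gap: 0.008
t 34.7 pos [0.5113 0.1465 0.0426] heading 97.0 tilt 2.28 F [  2.6 -30.2   4.1] gap 0.008 j6 0.14 
 tool shift mm [ 1.6 -0.3 -1.5] spin [-3.000e-03  3.139e+00]
 a 86.3 w 3.1 z 42.6 | Fa -30.3 Fw -1.2 Fz 4.1 tq [-5.51 -0.62 -0.01] tilt axes [-0.0392  0.0063]
```

It is solid at 30 N with no further travel, so the rail is home. I'll back off and look.

```bash
python3 -m crank '[[[-3,0,0],0],[[-10,0,0],0],[[-20,0,0],0],[[-40,0,0],0],[[-40,0,0],0],[[-30,0,-20],0],[[-30,0,-30],0],[[-10,0,-30],0]]' 0; python3 -m crank '[[[-30,0,-10],0],[[-40,0,0],0],[[-40,0,0],0],[[-30,0,0],0],[[-10,0,0],0],[[0,0,0],0],[[0,0,0],0],[[0,0,0],0]]' 0; python3 - <<'E'
from h import *
st(0,0,0)
d=arm.get_image("top");s=arm.get_image("side")
cv2.imwrite("pics/f.png",np.hstack([crop(d,130,220,130,100,3.5),crop(s,235,225,95,100,3.5)]))
for n in("top","side"):cv2.imwrite(f"pics/full_{n}.png",arm.get_image(n)["img"][:,:,::-1])
E
```

```text
time: 35.5
position: [0.5311, -0.0371, 0.1279]
eef_rot: [2.059, 2.339, -0.035]
wrist_force: [0.4, 0.3, 0.4]
finger_gap: 0.003
time: 36.3
position: [0.5518, -0.19, 0.1482]
eef_rot: [2.055, 2.337, -0.022]
wrist_force: [0.5, -0.1, -1.2]
finger_gap: 0.004
t 36.3 pos [ 0.5518 -0.19    0.1482] heading 97.3 tilt 1.89 F [ 0.5 -0.1 -1.2] gap 0.004 j6 -0.5 
 tool shift mm [257.2  -1.8 140.1] spin [ 3.000e-03 -3.139e+00]
 a -252.6 w 1.1 z 148.2 | Fa -0.2 Fw 0.5 Fz -1.2 tq [ 0.03 -0.11 -0.01] tilt axes [-0.0317  0.0092]
```

View pics/f.png

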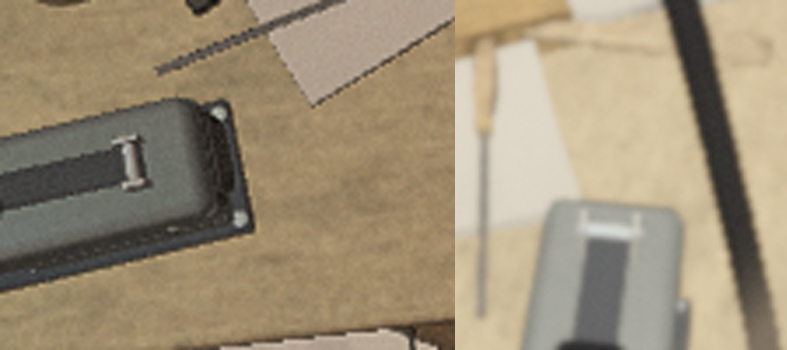

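View pics/full_top.png

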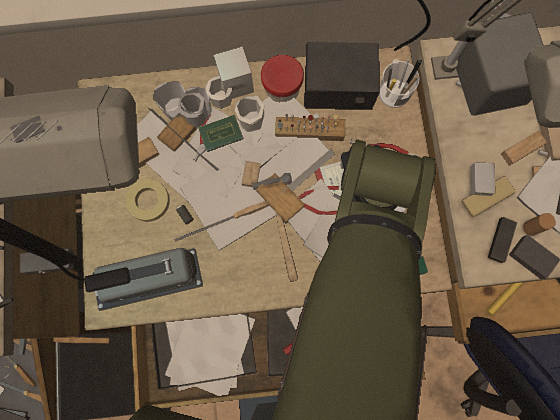

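The rail is home: only the cap shows, against the face at about (215,180) in the crop. The tape (149,200) and loupe (184,214) are where they started, and no strip is loose on the bench. I'll hand in.

```bash
python3 -c "
from rig import arm
print(arm.hand_in())"
```

```text
the job is handed in; nothing more can be done
None
```

The stapler is reloaded and the rail pushed home. I handed the job in at about 36 s of the 67 s allowed, and the hand-in reported no verdict.

- **Loading:** I pressed the stick back against the red pusher to its stop (about 13 N), lowered it behind the lip and let go. I then pressed the crown at two points, with about 7 N each time. The picture after the first press showed it lying in the channel between pusher and lip.
- **Closing:** I pushed the rail in by its cap. The catch took about 14 N and then gave way. I pressed on to about 30 N to confirm it was home, and the cap did not move further; that is more than closing needed. The last picture shows only the cap, against the loading face.
- **Other things on the bench:** the tape and loupe are where they started. The arm partly hid the wax block in the last picture and I did not check the slip pad separately. I felt no unexpected contact.

**A check that disagreed:** my fingertips met the crown at a reading of about 55 mm, where a flat stick should give 58 mm. The reading was the same at both points, so I took it as a constant height offset and the stick as level. I did not confirm that offset separately.

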